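# Load the leak-test stand and crack its valve open two turns

## Task

Set up the leak test: seat the loose aluminium block flat and square at the bottom of the blue pocket on the test stand and let go of it. Then take the black handle of the red valve wheel, turn the wheel clockwise until it is closed against its stop, and back it off exactly two full turns. Finish holding still with the handle gripped in the fingers at that setting, and leave the padlock, spark plug and bearing lying where they are.

Things in the scene. Friction and masses are not known exactly. Their poses are not given: they have to be found in the camera images.
- stand: leak-test stand, fixed to the bench: dark steel base plate 140 (x) x 350 (y) x 12 mm carrying a blue pocket block at its +y end and a brass valve with a red wheel at its -y end, joined by a copper pipe; small dial gauge (top 41 mm up) by the pipe. Origin at the centre of the underside, z up; the stand may be turned about z
- pocket (a point): centre of the pocket floor, 22 mm over the bench, 95 mm along stand +y from the stand's origin; axes as the stand's. The pocket is 49 (x) x 84 (y) mm, 14 mm deep, with a 3 mm chamfer at its mouth, in a blue block 105 x 130 mm whose top is 36 mm over the bench
- wheel_hub (a point): point on the vertical axis of the valve wheel at the height of its rim, 72 mm over the bench, 95 mm along stand -y from the stand's origin; axes as the stand's. The wheel's rim is a 12 mm round bar on a 55 mm radius (rim top 78 mm over the bench, hub top 84 mm); the handle stands on the rim
- valve_wheel (a joint): angle of the valve wheel in rad: 0 is closed, at a firm stop; it grows as it opens, counter-clockwise from above (two turns = 12.57), to an open stop at 18.85. At 0 the handle is on the stand's -x side of the hub, over a white mark on the base plate. Starts between 2.5 and 8. Turns with 2 to 3 N at the handle, stays where it is left; the stem does not rise
- handle: black upright spinner handle of the wheel, a round sleeve of 22 mm diameter and 42 mm height that spins freely on its own vertical pin, so fingers that grip it can be carried round in a circle without turning. Origin at its middle, 104 mm over the bench (base 83, top 125 mm), 55 mm from the wheel's axis
- block: loose aluminium block 45 (x) x 80 (y) x 40 (z) mm with two dark ports in its top, about 0.4 kg, lying on the bench to the left of the stand. Origin at the centre of its underside. Either way round is right
- padlock: brass padlock 75x45x20 mm, bystander; origin at the centre of its underside
- spark_plug: spark plug 21x66x22 mm, bystander; origin at the centre of its underside
- bearing: ball bearing 53x53x16 mm, bystander; origin at the centre of its underside
Mind the look-alikes: they are no part of the job. Of the things that look like the block, the middle-sized one is meant.

How it is judged:
By the outcome, as a careful person would: the job done as asked, in the order asked, and still so for the second after the job is handed in, while the arm keeps its last pose, push and grip.
It also fails if it takes over 72 s, if anything falls off the work surface, if the arm or the gripper's body presses on something with over 40 N, if the wrist force passes 120 N, or if a joint passes its speed limit or range.

## Robot

A 6-joint arm with a two-finger parallel gripper is mounted at the origin on a cart in front of the work surface, level with it; the furniture and walls round the work are solid. World frame = base frame: x ahead of the robot, y to its left, z up, the work surface at z = 0. Lengths are in mm, angles in rad, forces in N, time in s.
With the tool pointing down it reaches from about 275 to 1000 mm from the base axis. Payload 8.4 kg.
Tool frame: the origin (TCP) lies between the finger pads, 19 mm behind the fingertips; this is the grasp point; z points along the fingers, x is the direction in which the jaws open and shut, and the axes are right-handed (so a half turn about z gives the same grasp; the last joint's range is limited). The gripper opens to 85 mm and grips with 20 to 120 N. Pads are 22 mm wide; open, the fingers measure 114 mm over their backs; the gripper's body (76 mm by 85 mm) begins 54 mm behind the grasp point. The pads swing forward as they close: fully open they stand 13 mm farther back than shut.
Start: joints at [1.343, 0.353, 1.633, -0, 1.155, -0.002], TCP at [139.927, 609.137, 249.981] pointing down, gripper open.
Joint ranges: [-2.63, 2.63], [-0.92, 2.1], [0.06, 2.66], [-1.3, 4.44], [0, 2.69], [-3.02, 3.02]. Speed limits (rad/s): [2.22, 2.22, 2.79, 3.14, 3.14, 3.14].

## Interface

Orientations are given as [roll, pitch, yaw] about the fixed x, y, z axes, in that order (R = Rz(yaw) Ry(pitch) Rx(roll)).
In Python, from rig import r gives the robot as it stands. The module is installed in compiled form; this text tells all that it offers.
- The arm moves only by the tool apply_moves, never from a script. Its argument "targets" is a list that holds one entry, the list of rows, each a list of 7 numbers: the gripper's target within -1 to 1 (fully open at 1, half-way at 0, shut at -1), then the shift along the tool's x, y, z in cm, then the turn, a rotation vector about the tool's x, y, z in degrees. A call has 1 to 8 rows; each row is the pose to reach, as a shift and turn from the pose measured when the call began, along the tool's axes at that moment; what a row does not reach only later rows make up. A row lasts 1/10 s, in which the tool goes at most 50 mm and 8.59 degrees, less where a joint would pass 70% of its speed; a pose out of reach is approached as far as the arm can. A call with a gripper value outside its range is refused whole. The fingers move at their own pace and stop on an object; "newtons" is the grip in N (left out, the last holds). Time passes only in rows, so rows that repeat a pose let the fingers close. It gives the time, the measured TCP pose, the force and the opening at its end, in the units of the state.
- r.sense(): the state, without advancing time (a new reading comes with each control period).
- r.grab_frame(name): name is "scene" or "top" or "wrist"; returns a dict with "pixels" (420x560x3 uint8, red, green, blue), "fov_y" (degrees; the focal length in pixels is half the picture's height over the tangent of half this angle, whatever the lens; pixels are square), "cx", "cy" (the principal point, pixels), "R" (3x3) and "t" (3): a world point X has camera coordinates R X + t; the wrist camera has in their place "mount" (4x4, takes a point from camera to tool coordinates, whose origin is the TCP and whose axes are the tool frame's). Camera axes: x right, y down, z forward; pixel columns grow to the right and rows downward; lengths in mm; the calibration is good to about 2 mm. The wrist camera is an equidistant fisheye: a pixel r from the principal point sees the ray r / f radians off the axis. A picture is of the moment at which its call begins: read the wrist's pose just before it. There is no depth.
- r.sign_off(): hands the job in, once; it reports no verdict.
The state is a dict: "clock": time; "qpos": joint angles; "qvel": joint speeds; "joint_efforts": joint torques, N m; "eef_pos": TCP position; "tcp_rot": TCP orientation; "contact_force": force on the tool from outside, world axes, zero at the start; "wrist_torque": the same for the moment, N m; "opening": opening from 0.0 (shut) to 1.0 (fully open).
Only numpy, scipy, OpenCV 4.12 (cv2) and the standard library are available. Lean on these libraries where they do the work, as an engineer would, in place of code of your own. Each camera call takes 0.05 s, during which the arm holds its last target. There are 200 camera calls.

## Working session

There is one attempt and no reset: what is moved stays moved. The work goes in short steps, Python scripts to look and compute and a tool call to move; the robot and the scene stay as the last step left them, time stands still between calls to the robot, and variables do not carry over. Pictures are saved under pics/ and viewed, about 8 in all and at most 12, crops included, and the job is handed in when it is done.

Besides the shell and the picture viewer there is one more tool, called after ">>>" as name(argument=value, ...) on one line, values as JSON. apply_moves: Moves the arm, as the interface text tells. Its arguments: {"type":"object","properties":{"targets":{"type":"array"},"newtons":{"type":"number"}},"required":["targets"]}

```bash
mkdir -p pics; ls
python3 - <<'E'
from rig import r
import cv2,pickle
s=r.sense(); print(s)
for n in("scene","top"):
    f=r.grab_frame(n); pickle.dump(f,open(n+"0.pkl","wb")); cv2.imwrite(f"pics/{n}0.png",f["pixels"][:,:,::-1]); print(n,f["fov_y"],f["cx"],f["cy"],f["R"],f["t"])
E
```

```text
pics
{'clock': 0.0, 'qpos': array([ 1.34260668e+00,  3.53678853e-01,  1.63412134e+00,  1.20513147e-05,
        1.15521432e+00, -2.40516731e-03]), 'qvel': array([ 0.00223843, -0.00037067, -0.0001838 ,  0.00086993,  0.00013202,
        0.00140516]), 'joint_efforts': array([ 2.10513746e-03, -6.05243683e+01, -3.42061722e+01,  1.42768804e-04,
        9.42763902e-03, -1.89145629e-05]), 'eef_pos': array([139.81751289, 608.69963339, 249.24796686]), 'tcp_rot': array([-3.14157822e+00,  1.42182883e-03,  1.34500698e+00]), 'contact_force': array([-0.14758225, -1.22298604, -0.36565276]), 'wrist_torque': array([-0.00057482, -0.08957799, -0.06689354]), 'opening': 1.0000678558308127}
scene 42.7273350423899 282.9310220325059 206.2696432053896 [[ 0.45791733 -0.88895208  0.00871327]
 [-0.60286675 -0.31772234 -0.73184985]
 [ 0.65334784  0.32987379 -0.68141021]] [-225.4819283   430.11327874 1267.96291669]
top 45.67404990481772 280.802978050345 211.97401735673367 [[-0.26538138 -0.96414154  0.00195323]
 [-0.83185939  0.2279454  -0.50601468]
 [ 0.48742454 -0.13591169 -0.86252266]] [ 196.85611287  488.69422638 1523.99333681]
```

View pics/top0.png

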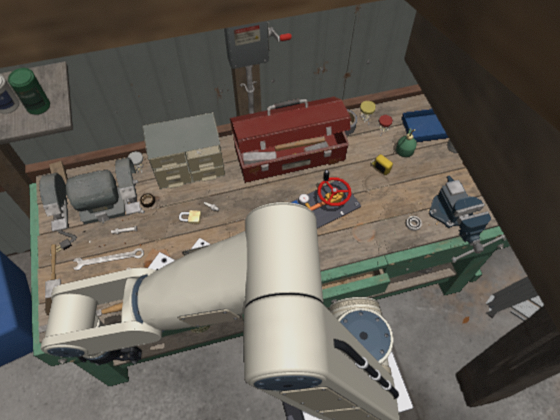

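View pics/scene0.png

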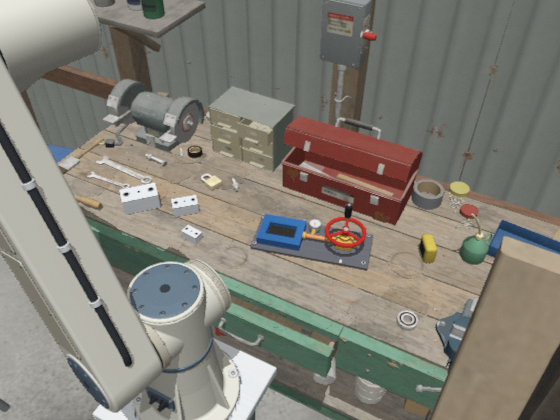

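The scene view shows three grey blocks at px (140,198), (184,206) and (190,233), so the middle-sized one is at (184,206). It also shows the blue pocket (281,232), the red wheel (346,233) with its black handle (348,211), padlock (211,181), plug (236,184) and bearing (407,319). In the top view the arm hides the blocks.

```bash
cat > h.py <<'E'
import numpy as np,cv2,pickle
from scipy.spatial.transform import Rotation as Ro
def foc(f): return f["pixels"].shape[0]/2/np.tan(np.radians(f["fov_y"])/2)
def cast(f,uv,z):
    uv=np.atleast_2d(np.asarray(uv,float)); F=foc(f)
    d=np.c_[(uv-[f["cx"],f["cy"]])/F,np.ones(len(uv))]@f["R"]
    c=-f["R"].T@f["t"]; return (c+d*((z-c[2])/d[:,2])[:,None])[:,:2]
def wcast(f,s,uv,z):
    uv=np.atleast_2d(np.asarray(uv,float)); F=foc(f); p=uv-[f["cx"],f["cy"]]
    rr=np.linalg.norm(p,axis=1); th=rr/F
    d=np.c_[p/np.maximum(rr,1e-9)[:,None]*np.sin(th)[:,None],np.cos(th)]
    R=Ro.from_euler("xyz",s["tcp_rot"]).as_matrix(); M=np.asarray(f["mount"])
    d=d@(R@M[:3,:3]).T; c=R@M[:3,3]+s["eef_pos"]
    return (c+d*((z-c[2])/d[:,2])[:,None])[:,:2]
def rect(P):
    c,(w,h),a=cv2.minAreaRect(P.astype(np.float32))
    if w<h: w,h,a=h,w,a+90
    return np.round(c,1),round(w,1),round(h,1),round((a+90)%180-90,1)  # angle of long axis, deg
def move(s,pos,yaw=None,z_down=True):
    """shift in tool cm and turn deg about tool z to reach world pos with tool down and long yaw"""
    R=Ro.from_euler("xyz",s["tcp_rot"]); d=R.inv().apply(np.asarray(pos)-s["eef_pos"])/10
    y=s["tcp_rot"][2] if yaw is None else yaw
    return d.round(2),(R.inv()*Ro.from_euler("xyz",[np.pi,0,y])).as_rotvec(degrees=True).round(1)
def big(m,roi=None):
    if roi: k=np.zeros_like(m); x0,y0,x1,y1=roi; k[y0:y1,x0:x1]=m[y0:y1,x0:x1]; m=k
    c,_=cv2.findContours(m,cv2.RETR_EXTERNAL,cv2.CHAIN_APPROX_NONE); return max(c,key=cv2.contourArea)[:,0,:]
E
python3 - <<'E'
from h import *
f=pickle.load(open("scene0.pkl","rb")); p=f["pixels"]; hsv=cv2.cvtColor(p,cv2.COLOR_RGB2HSV)
print("block approx",cast(f,[184,203],40), "big",cast(f,[140,193],40),"small",cast(f,[191,232],25),"bearing",cast(f,[407,319],10),"padlock",cast(f,[211,181],10),"plug",cast(f,[236,184],10))
m=cv2.inRange(hsv,(100,120,60),(118,255,255)); c=big(m,(240,205,320,255)); P=cast(f,c,36); print("blue",rect(P))
m=cv2.inRange(hsv,(0,170,120),(6,255,255))|cv2.inRange(hsv,(174,170,120),(180,255,255)); c=big(m,(318,212,372,255)); P=cast(f,c,75); print("wheel",rect(P),cv2.fitEllipse(P.astype(np.float32)))
m=((hsv[...,1]<50)&(hsv[...,2]>195)).astype(np.uint8)*255; c=big(m,(165,190,205,220)); print("block top",rect(cast(f,c,40)),len(c))
print("handle",cast(f,[348.5,205.5],125),cast(f,[348,216],83))
q=cv2.resize(p[165:275,120:400],None,fx=2.85,fy=2.85,interpolation=cv2.INTER_CUBIC); cv2.imwrite("pics/crop.png",q[:,:,::-1])
E
```

```text
block approx [[496.80759989 351.15294007]] big [[470.41726015 502.32418242]] small [[413.10653304 269.47633285]] bearing [[ 423.12368272 -400.93825559]] padlock [[654.73491393 355.97281682]] plug [[680.65131083 273.69474202]]
blue (array([531.8,  27. ]), 132.4, 123.3, -76.5)
wheel (array([ 584.7, -153.7]), 116.8, 115.5, 27.7) ((582.8130493164062, -154.29840087890625), (107.45085906982422, 111.8370590209961), 113.86468505859375)
block top (array([505.4, 356.7]), 80.8, 47.6, -46.9) 65
handle [[ 637.8132215  -137.40382191]] [[ 638.68904112 -139.61660497]]
```

View pics/crop.png

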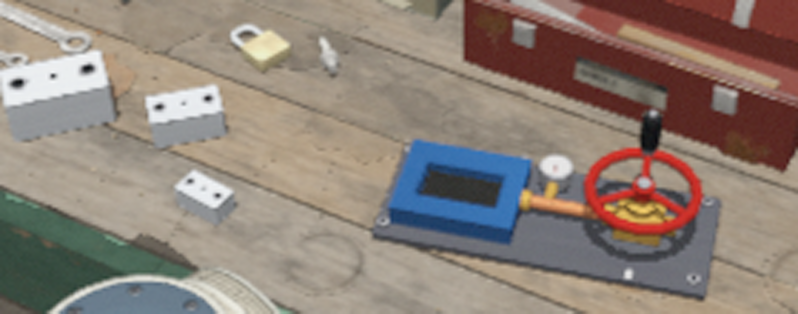

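Wheel angle is about π: the handle is on the stand's +x side. The middle block is near (505,357). Next I work out the approach move and the toolbox clearance.

Run:
```python
from h import *
from rig import r
s=r.sense(); print(move(s,[505,357,200],np.radians(43)))
f=pickle.load(open("scene0.pkl","rb")); g=pickle.load(open("top0.pkl","rb"))
print("toolbox front bottom",cast(f,[[284,187],[403,216]],0),cast(g,[[243,180],[347,160]],0))
print("hub top cam",cast(g,[334,192],72))
```

```text
(array([-16.36,  41.23,   4.95]), array([ 0. ,  0.1, 34.1]))
toolbox front bottom [[ 752.31994508  129.84915218]
 [ 803.69717611 -268.48060674]] [[ 770.76622426  139.89522728]
 [ 755.34046828 -269.29268479]]
hub top cam [[ 586.93471216 -152.93754534]]
```

Toolbox front is at x≈755 or more, so there is clearance.

>>> apply_moves(targets=[[[1,-16.36,41.23,4.9,0,0,34],[1,-16.36,41.23,4.9,0,0,34],[1,-16.36,41.23,4.9,0,0,34],[1,-16.36,41.23,4.9,0,0,34],[1,-16.36,41.23,4.9,0,0,34],[1,-16.36,41.23,4.9,0,0,34],[1,-16.36,41.23,4.9,0,0,34],[1,-16.36,41.23,4.9,0,0,34]]])

```text
clock: 0.9
eef_pos: [468.3, 381.6, 205.3]
tcp_rot: [3.141, 0.001, 0.752]
contact_force: [0.1, 1.3, 0.6]
opening: 1.004
```

Run:
```python
from h import *
from rig import r
s=r.sense(); print(s["clock"],s["eef_pos"],s["tcp_rot"],move(s,[505,357,200],np.radians(43)))
```

```text
0.9 [468.33723956 381.62118242 205.25619468] [3.14096423e+00 1.42368277e-03 7.51566594e-01] (array([1.  , 4.3 , 0.53]), array([0. , 0.1, 0.1]))
```

>>> apply_moves(targets=[[[1,1,4.3,0.5,0,0,0],[1,1,4.3,0.5,0,0,0],[1,1,4.3,0.5,0,0,0],[1,1,4.3,0.5,0,0,0],[1,1,4.3,0.5,0,0,0]]])

```text
clock: 1.4
eef_pos: [504.0, 357.9, 200.4]
tcp_rot: [3.141, 0.002, 0.753]
contact_force: [-0.6, 0.0, 0.2]
opening: 1.0
```

Run:
```python
from h import *
from rig import r
s=r.sense(); f=r.grab_frame("wrist"); pickle.dump((f,s),open("w1.pkl","wb")); cv2.imwrite("pics/w1.png",f["pixels"][:,:,::-1])
print(s["eef_pos"],f["fov_y"],f["cx"],f["cy"],f["mount"])
hsv=cv2.cvtColor(f["pixels"],cv2.COLOR_RGB2HSV)
m=((hsv[...,1]<50)&(hsv[...,2]>195)).astype(np.uint8)*255
cs,_=cv2.findContours(m,cv2.RETR_EXTERNAL,cv2.CHAIN_APPROX_NONE)
for c in cs:
    if cv2.contourArea(c)>150: print(cv2.boundingRect(c),cv2.contourArea(c),rect(wcast(f,s,c[:,0],40)))
```

```text
[503.96111795 357.91863433 200.35114435] 65.70646984690485 280.1118760748427 204.53409545450072 [[ 9.99999926e-01 -1.83094835e-04  3.37283313e-04  3.76420928e-02]
 [ 6.79660225e-05  9.49455009e-01  3.13903140e-01 -8.17405707e+01]
 [-3.77709375e-04 -3.13903094e-01  9.49454951e-01 -1.23055323e+02]
 [ 0.00000000e+00  0.00000000e+00  0.00000000e+00  1.00000000e+00]]
(319, 320, 50, 14) 261.0 (array([663.8, 291.9]), 56.2, 17.1, 44.8)
(79, 289, 34, 23) 328.5 (array([430.5, 107. ]), 61.4, 26.0, 87.8)
(101, 275, 48, 44) 334.5 (array([455.5, 141.5]), 99.1, 19.2, 88.3)
(87, 264, 26, 24) 220.5 (array([419.4, 145.6]), 33.3, 28.6, -76.1)
(64, 205, 17, 49) 240.5 (array([367.4, 170. ]), 64.9, 22.0, -88.7)
(537, 185, 23, 52) 634.0 (array([764.1, 573.1]), 50.2, 47.9, -0.4)
(144, 172, 42, 43) 265.5 (array([423.8, 278.2]), 50.2, 18.7, 84.9)
(260, 151, 49, 82) 3152.5 (array([507.1, 359.6]), 77.1, 42.7, -46.8)
(503, 124, 30, 33) 238.0 (array([647.1, 574.9]), 50.4, 10.0, 84.6)
(176, 29, 118, 128) 3094.0 (array([398. , 396.7]), 143.5, 61.9, -83.0)
(286, 28, 29, 35) 380.0 (array([426.7, 465.4]), 36.3, 13.8, -85.9)
(243, 6, 30, 31) 213.5 (array([385.3, 456.2]), 27.6, 24.8, -46.6)
(184, 3, 56, 66) 629.5 (array([362.7, 418.8]), 70.9, 13.2, -89.1)
(441, 0, 118, 107) 2439.5 (array([561.7, 634. ]), 210.1, 32.8, 85.1)
(433, 0, 38, 35) 525.5 (array([498.4, 597.5]), 55.0, 20.6, -79.7)
(320, 0, 92, 111) 7870.0 (array([473.7, 505.4]), 104.7, 84.4, -43.9)
```

View pics/w1.png

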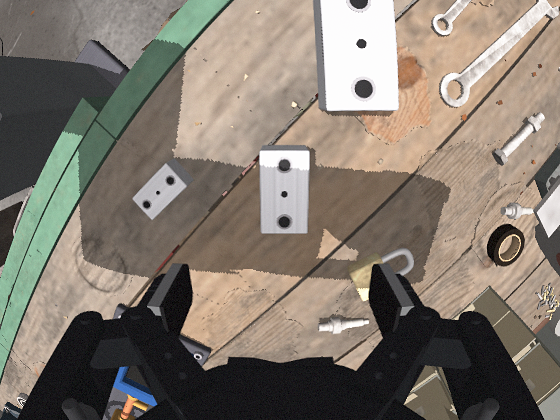

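Wrist view: the block's top is at px (284,190), aligned with the jaws. The padlock at (380,265) and the plug are clear of the fingers.

Run:
```python
from h import *
from rig import r
s=r.sense(); print(move(s,[507,359.8,36],np.radians(43.2)))
```

```text
(array([ 0.36,  0.06, 16.45]), array([ 0. ,  0.1, -0. ]))
```

>>> apply_moves(targets=[[[1,0.35,0.05,5,0,0.1,0],[1,0.35,0.05,9,0,0.1,0],[1,0.35,0.05,13,0,0.1,0],[1,0.35,0.05,15.5,0,0.1,0],[1,0.35,0.05,16.4,0,0.1,0],[1,0.35,0.05,16.45,0,0.1,0],[0,0.35,0.05,16.45,0,0.1,0],[-0.6,0.35,0.05,16.45,0,0.1,0]]], newtons=50)

```text
clock: 2.25
eef_pos: [507.7, 360.7, 37.7]
tcp_rot: [3.141, -0.003, 0.754]
contact_force: [0.1, -0.6, -1.0]
opening: 0.694
```

>>> apply_moves(targets=[[[-1,0,0,0,0,0,0],[-1,0,0,0,0,0,0],[-1,0,0,0,0,0,0],[-1,0,0,0,0,0,0],[-1,0,0,0,0,0,0]]])

```text
clock: 2.75
eef_pos: [508.3, 361.1, 39.3]
tcp_rot: [3.141, -0.005, 0.754]
contact_force: [-0.9, -0.9, 8.2]
opening: 0.511
```

>>> apply_moves(targets=[[[-1,0,0,-2,0,0,0],[-1,0,0,-5,0,0,0],[-1,0,0,-9,0,0,0],[-1,0,0,-13,0,0,0],[-1,0,0,-16,0,0,0],[-1,0,0,-16,0,0,0]]])

```text
clock: 3.35
eef_pos: [509.7, 362.1, 204.1]
tcp_rot: [3.14, -0.013, 0.753]
contact_force: [0.3, -0.4, -4.3]
opening: 0.509
```

Run:
```python
from h import *
from rig import r
s=r.sense(); print(s["opening"],s["eef_pos"],s["contact_force"],move(s,[564,-77,200],np.radians(15)))
```

```text
0.5094175991604687 [509.65922353 362.12498784 204.10491268] [ 0.34913665 -0.37252974 -4.3284352 ] (array([-26.08,  35.75,   0.15]), array([-0.1, -0.8, 28.2]))
```

>>> apply_moves(targets=[[[-1,-26.1,35.75,0.1,0,-0.8,28],[-1,-26.1,35.75,0.1,0,-0.8,28],[-1,-26.1,35.75,0.1,0,-0.8,28],[-1,-26.1,35.75,0.1,0,-0.8,28],[-1,-26.1,35.75,0.1,0,-0.8,28],[-1,-26.1,35.75,0.1,0,-0.8,28],[-1,-26.1,35.75,0.1,0,-0.8,28],[-1,-26.1,35.75,0.1,0,-0.8,28]]])

```text
clock: 4.15
eef_pos: [557.6, -38.0, 198.7]
tcp_rot: [-3.14, 0.003, 0.265]
contact_force: [0.8, 0.8, -4.1]
opening: 0.515
```

Run:
```python
from h import *
from rig import r
s=r.sense(); print(s["opening"],s["eef_pos"],s["contact_force"],move(s,[564,-77,200],np.radians(15)))
```

```text
0.5151286426421058 [557.56919185 -38.02910259 198.74991259] [ 0.79322663  0.80734751 -4.14945193] (array([-0.4 ,  3.93, -0.13]), array([-0.1,  0.2,  0.2]))
```

>>> apply_moves(targets=[[[-1,-0.4,3.9,-0.1,0,0.2,0],[-1,-0.4,3.9,-0.1,0,0.2,0],[-1,-0.4,3.9,-0.1,0,0.2,0],[-1,-0.4,3.9,-0.1,0,0.2,0],[-1,-0.4,3.9,-0.1,0,0.2,0]]])

```text
clock: 4.65
eef_pos: [563.5, -75.6, 199.1]
tcp_rot: [-3.139, 0.0, 0.266]
contact_force: [-0.6, 0.4, -4.5]
opening: 0.515
```

Run:
```python
from h import *
from rig import r
s=r.sense(); f=r.grab_frame("wrist"); pickle.dump((f,s),open("w2.pkl","wb")); cv2.imwrite("pics/w2.png",f["pixels"][:,:,::-1])
print(s["eef_pos"],s["tcp_rot"])
hsv=cv2.cvtColor(f["pixels"],cv2.COLOR_RGB2HSV)
m=cv2.inRange(hsv,(100,120,40),(118,255,255)); c=big(m); P=wcast(f,s,c,36); print("blue",cv2.boundingRect(c),rect(P))
cs,h=cv2.findContours(m,cv2.RETR_CCOMP,cv2.CHAIN_APPROX_NONE)
for c,hh in zip(cs,h[0]):
    if hh[3]>=0 and cv2.contourArea(c)>300: print("hole",cv2.boundingRect(c),"z36",rect(wcast(f,s,c[:,0],36)),"z33",rect(wcast(f,s,c[:,0],33)),"z22",rect(wcast(f,s,c[:,0],22)))
```

```text
[563.48956589 -75.55921649 199.10357747] [-3.13939775e+00  1.00923912e-04  2.66002194e-01]
blue (231, 0, 123, 146) (array([544.5,  32.3]), 129.6, 105.0, -76.2)
hole (264, 27, 56, 91) z36 (array([544.3,  31.1]), 79.6, 46.6, -76.4) z33 (array([544.3,  31.4]), 80.4, 47.1, -76.4) z22 (array([544.4,  32.5]), 83.5, 48.9, -76.4)
```

View pics/w2.png

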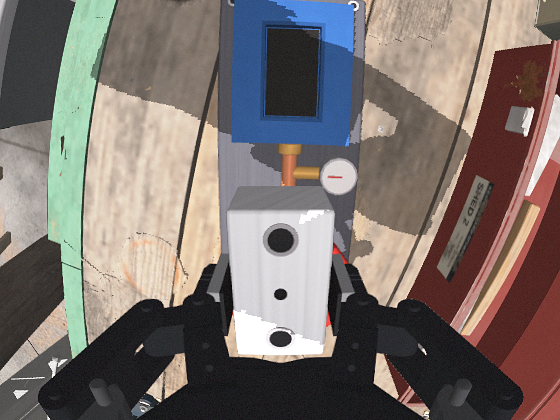

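The pocket is clear at px (292,70). The block is held square in the jaws, with ports at (281,240), (281,294) and (281,338). Next I locate the block in the hand.

Run:
```python
from h import *
f,s=pickle.load(open("w2.pkl","rb"))
p=f["pixels"]; g=cv2.cvtColor(p,cv2.COLOR_RGB2HSV)
m=((g[...,1]<40)&(g[...,2]>150)).astype(np.uint8)*255; c=big(m,(215,180,350,365))
print(cv2.boundingRect(c))
# hole centroids by darkness
gr=cv2.cvtColor(p,cv2.COLOR_RGB2GRAY); d=np.zeros_like(gr); d[205:352,240:322]=(gr[205:352,240:322]<100)*255
R=Ro.from_euler("xyz",s["tcp_rot"]).as_matrix()
def tool(uv,zt): # on plane z = tcp z + zt
    w=wcast(f,s,uv,s["eef_pos"][2]+zt); return np.c_[w-s["eef_pos"][:2]]@R[:2,:2]
for zt in(0,1,3):
  for c in cv2.findContours(d,cv2.RETR_EXTERNAL,cv2.CHAIN_APPROX_NONE)[0]:
    if cv2.contourArea(c)>60:
        T=tool(c[:,0],zt); print(zt,cv2.boundingRect(c),(T.min(0)+T.max(0))/2,np.ptp(T,axis=0))
  print(zt,"corners",tool([[228.5,211],[333,211],[237,353],[325,353]],zt).round(1).tolist())
```

```text
(221, 180, 114, 176)
0 (270, 331, 21, 16) [-0.52238542 28.78684682] [ 9.9487581  10.22405407]
0 (274, 289, 13, 11) [-0.51886038  1.55147113] [5.42625198 5.50505641]
0 (268, 228, 26, 25) [ -0.3134839  -25.34049237] [10.4419462  10.97570942]
0 corners [[-21.4, -38.2], [21.0, -38.2], [-22.7, 39.6], [22.7, 39.7]]
1 (270, 331, 21, 16) [-0.52230214 27.89313389] [ 9.86802574 10.14108773]
1 (274, 289, 13, 11) [-0.5188057   0.87876831] [5.38221894 5.46038388]
1 (268, 228, 26, 25) [ -0.31509582 -25.79497182] [10.35721171 10.88664354]
1 corners [[-21.2, -38.5], [20.8, -38.5], [-22.5, 38.6], [22.5, 38.7]]
3 (270, 331, 21, 16) [-0.52213558 26.10570803] [9.70656102 9.97515506]
3 (274, 289, 13, 11) [-0.51869635 -0.46663733] [5.29415285 5.37103882]
3 (268, 228, 26, 25) [ -0.31831965 -26.7039307 ] [10.18774273 10.70851178]
3 corners [[-20.9, -39.2], [20.4, -39.2], [-22.2, 36.6], [22.1, 36.7]]
```

Run:
```python
from h import *
from rig import r
s=r.sense(); print(s["opening"],move(s,[544.4,33.6,100],np.radians(13.7)))
```

```text
0.510714628054132 (array([  1.01, -11.02,   9.95]), array([-0.1, -0. ,  1.6]))
```

>>> apply_moves(targets=[[[-1,1,-4,0,-0.1,0,1.6],[-1,1,-8,0,-0.1,0,1.6],[-1,1,-11,0,-0.1,0,1.6],[-1,1,-11,3,-0.1,0,1.6],[-1,1,-11,7,-0.1,0,1.6],[-1,1,-11,9.9,-0.1,0,1.6],[-1,1,-11,9.9,-0.1,0,1.6],[-1,1,-11,9.9,-0.1,0,1.6]]])

```text
clock: 5.5
eef_pos: [544.4, 34.0, 100.9]
tcp_rot: [-3.141, 0.0, 0.239]
contact_force: [1.8, -1.5, -3.8]
opening: 0.509
```

Run:
```python
from h import *
from rig import r
s=r.sense(); print(s["contact_force"],s["eef_pos"],s["tcp_rot"],move(s,[544.4,33.6,79],np.radians(13.7)))
```

```text
[ 1.75851969 -1.5283347  -3.84350905] [544.36138284  34.01157727 100.88503873] [-3.14122778e+00  3.55423332e-04  2.39280404e-01] (array([-0.01,  0.04,  2.19]), array([-0.,  0.,  0.]))
```

>>> apply_moves(targets=[[[-1,0,0.04,1.5,0,0,0],[-1,0,0.04,2.2,0,0,0],[-1,0,0.04,2.4,0,0,0],[-1,0,0.04,2.6,0,0,0],[-1,0,0.04,2.8,0,0,0],[-1,0,0.04,3.0,0,0,0],[-1,0,0.04,3.2,0,0,0],[-1,0,0.04,3.2,0,0,0]]])

```text
clock: 6.3
eef_pos: [544.3, 33.6, 68.7]
tcp_rot: [-3.141, 0.001, 0.239]
contact_force: [-0.7, -0.1, -4.1]
opening: 0.512
```

It has entered the pocket without contact force. Continuing down to the floor.

>>> apply_moves(targets=[[[-1,0,0,0.2,0,0,0],[-1,0,0,0.4,0,0,0],[-1,0,0,0.55,0,0,0],[-1,0,0,0.65,0,0,0],[-1,0,0,0.75,0,0,0],[-1,0,0,0.8,0,0,0]]])

```text
clock: 6.9
eef_pos: [544.3, 33.7, 61.3]
tcp_rot: [-3.141, 0.001, 0.239]
contact_force: [-4.9, -0.3, 10.6]
opening: 0.512
```

Contact came at z 61.3, exactly as expected. Releasing.

>>> apply_moves(targets=[[[0.4,0,0,-0.1,0,0,0],[0.6,0,0,-0.1,0,0,0],[0.6,0,0,-0.1,0,0,0],[0.6,0,0,-1,0,0,0],[0.6,0,0,-4,0,0,0],[0.6,0,0,-8,0,0,0],[0.6,0,0,-12,0,0,0],[0.6,0,0,-14,0,0,0]]])

```text
clock: 7.7
eef_pos: [545.8, 33.7, 205.4]
tcp_rot: [3.141, -0.004, 0.239]
contact_force: [0.9, -0.2, 0.7]
opening: 0.799
```

Run:
```python
from h import *
from rig import r
s=r.sense(); print(s["contact_force"],s["eef_pos"],s["opening"],move(s,[575,-75,215],np.radians(13.7)))
```

```text
[ 0.90342134 -0.16403987  0.6914865 ] [545.80127466  33.72077802 205.38496279] 0.79940182067538 (array([ 0.26, 11.25, -0.96]), array([ 0. , -0.2,  0. ]))
```

>>> apply_moves(targets=[[[0.6,0.2,4,-1,0,-0.2,0],[0.6,0.2,8,-1,0,-0.2,0],[0.6,0.2,11.2,-1,0,-0.2,0],[0.6,0.2,11.2,-1,0,-0.2,0],[0.6,0.2,11.2,-1,0,-0.2,0],[0.6,0.2,11.2,-1,0,-0.2,0]]])

```text
clock: 8.3
eef_pos: [573.9, -74.0, 215.6]
tcp_rot: [-3.142, -0.0, 0.239]
contact_force: [0.5, 0.2, -0.2]
opening: 0.802
```

Run:
```python
from h import *
from rig import r
s=r.sense(); f=r.grab_frame("wrist"); pickle.dump((f,s),open("w3.pkl","wb")); cv2.imwrite("pics/w3.png",f["pixels"][:,:,::-1])
print(s["eef_pos"],s["tcp_rot"])
hsv=cv2.cvtColor(f["pixels"],cv2.COLOR_RGB2HSV)
m=cv2.inRange(hsv,(100,120,40),(118,255,255)); c=big(m); print("blue",cv2.boundingRect(c),rect(wcast(f,s,c,36)))
m=((hsv[...,1]<60)&(hsv[...,2]>120)).astype(np.uint8)*255; x,y,w,h=cv2.boundingRect(c); c=big(m,(x,y,x+w,y+h)); print("block",cv2.boundingRect(c),rect(wcast(f,s,c,62)))
m=cv2.inRange(hsv,(0,150,90),(7,255,255))|cv2.inRange(hsv,(173,150,90),(180,255,255)); c=big(m,(200,150,370,360)); P=wcast(f,s,c,75).astype(np.float32);print("wheel",cv2.boundingRect(c),cv2.minEnclosingCircle(P),rect(P))
```

```text
[573.89116962 -73.95352968 215.58020636] [-3.14150197e+00 -3.11212415e-05  2.39375347e-01]
blue (220, 4, 115, 137) (array([544.5,  32.5]), 129.5, 105.0, -76.2)
block (249, 23, 54, 92) (array([543.7,  31.8]), 79.2, 44.2, -76.1)
wheel (215, 218, 124, 110) ((589.0250244140625, -150.57601928710938), 60.66603088378906) (array([ 587.2, -150.9]), 120.2, 114.1, -85.2)
```

View pics/w3.png

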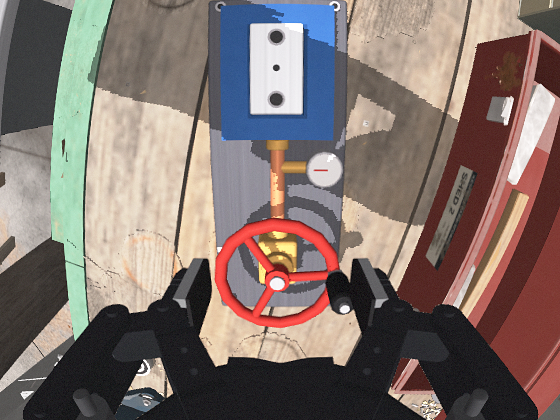

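The block sits flat and square: 79×44 mm at z 62, centred to within 1 mm and parallel to the blue block. The hub shows at px (277,284) and the handle top at (345,309).

Run:
```python
from h import *
from rig import r
f,s=pickle.load(open("w3.pkl","rb"))
print("hub",wcast(f,s,[277.5,284],84),"handle top",wcast(f,s,[344,306],125))
h=np.array([589.4,-152.0]); t=wcast(f,s,[344,306],125)[0]-h; print(np.linalg.norm(t),np.degrees(np.arctan2(t[1],t[0])))
k=h+55*t/np.linalg.norm(t);print(k)
s=r.sense(); print(move(s,[*k,150],np.radians(13.7)),move(s,[*k,106],np.radians(13.7)))
```

```text
hub [[ 589.92972024 -151.61142691]] handle top [[ 641.88308335 -135.42695941]]
55.0376208829693 17.525007813312275
[ 641.84720862 -135.43828789]
(array([5.13, 7.61, 6.56]), array([-0., -0.,  0.])) (array([ 5.13,  7.61, 10.96]), array([-0., -0.,  0.]))
```

>>> apply_moves(targets=[[[0.4,3,4,0,0,0,0],[0.4,5.1,7.6,0,0,0,0],[0.4,5.1,7.6,2,0,0,0],[0.4,5.1,7.6,5,0,0,0],[0.4,5.1,7.6,8.5,0,0,0],[0.4,5.1,7.6,10.7,0,0,0],[0,5.1,7.6,10.9,0,0,0],[-0.4,5.1,7.6,10.9,0,0,0]]], newtons=60)

```text
clock: 9.15
eef_pos: [641.5, -134.6, 106.6]
tcp_rot: [-3.141, 0.001, 0.241]
contact_force: [1.3, 0.0, 0.7]
opening: 0.371
```

>>> apply_moves(targets=[[[-1,0,0,0,0,0,0],[-1,0,0,0,0,0,0],[-1,0,0,0,0,0,0],[-1,0,0,0,0,0,0],[-1,0,0,0,0,0,0],[-1,0,0,0,0,0,0]]])

```text
clock: 9.75
eef_pos: [642.1, -134.5, 107.9]
tcp_rot: [-3.142, -0.001, 0.241]
contact_force: [-2.2, 1.9, 6.7]
opening: 0.237
```

```bash
cat > arc.py <<'E'
# usage: arc.py total_deg n [hub radius] : rows (cm, tool axes) moving TCP about the hub, from its present angle; z->105
import sys
from h import *
from rig import r
s=r.sense(); tot,n=float(sys.argv[1]),int(sys.argv[2]); h=np.array([589.4,-152.0]); rad=55
v=s["eef_pos"][:2]-h; a=np.arctan2(v[1],v[0]); rel=np.degrees(a)-193.7
print("t",s["clock"],"radius",np.linalg.norm(v).round(2),"handle angle mod 360 (0=closed)",rel%360,"F",s["contact_force"].round(1),"z",s["eef_pos"][2].round(1),"open",s["opening"],"tau6",s["qpos"].round(2))
for i in range(1,n+1):
    b=a+np.radians(tot*i/n); d,w=move(s,[*(h+rad*np.array([np.cos(b),np.sin(b)])),105],np.radians(13.7))
    print("[-1, "+", ".join(f"{x:g}" for x in [*d.round(2),*w.round(1)])+"],",end=" ")
E
python3 arc.py -90 8
```

```text
t 9.75 radius 55.5 handle angle mod 360 (0=closed) 184.6776687776033 F [-2.2  1.9  6.7] z 107.9 open 0.23694560694341613 tau6 [-0.21  0.55  1.67  0.    0.92 -0.45]
[-1, -0.07, 1.08, 0.29, -0, -0, 0.1], [-1, -0.3, 2.14, 0.29, -0, -0, 0.1], [-1, -0.73, 3.12, 0.29, -0, -0, 0.1], [-1, -1.35, 4.01, 0.29, -0, -0, 0.1], [-1, -2.12, 4.76, 0.29, -0, -0, 0.1], [-1, -3.03, 5.34, 0.29, -0, -0, 0.1], [-1, -4.03, 5.73, 0.29, -0, -0, 0.1], [-1, -5.09, 5.93, 0.29, -0, -0, 0.1],
```

Gripped: the opening matches the 22 mm sleeve. Turning clockwise.

>>> apply_moves(targets=[[[-1,-0.07,1.08,0,0,0,0],[-1,-0.3,2.14,0,0,0,0],[-1,-0.73,3.12,0,0,0,0],[-1,-1.35,4.0,0,0,0,0],[-1,-2.12,4.75,0,0,0,0],[-1,-3.03,5.33,0,0,0,0],[-1,-4.03,5.73,0,0,0,0],[-1,-5.09,5.93,0,0,0,0]]])

```text
clock: 10.55
eef_pos: [605.8, -203.4, 108.0]
tcp_rot: [-3.138, -0.0, 0.239]
contact_force: [-3.0, 16.0, 4.7]
opening: 0.242
```

```bash
python3 arc.py -72 8
```

```text
t 10.55 radius 53.98 handle angle mod 360 (0=closed) 93.95485811953222 F [-3.  16.   4.7] z 108.0 open 0.2422947833379581 tau6 [-0.33  0.53  1.71  0.    0.9  -0.57]
[-1, -0.86, 0.09, 0.29, -0.2, -0, 0], [-1, -1.71, -0.05, 0.3, -0.2, -0, 0], [-1, -2.53, -0.32, 0.3, -0.2, -0, 0], [-1, -3.29, -0.72, 0.3, -0.2, -0, 0], [-1, -3.98, -1.24, 0.3, -0.2, -0, 0], [-1, -4.59, -1.85, 0.3, -0.2, -0, 0], [-1, -5.09, -2.56, 0.3, -0.2, -0, 0], [-1, -5.47, -3.33, 0.31, -0.2, -0, 0],
```

```bash
sed -i 's/589.4,-152.0/589.6,-150.9/' arc.py; python3 arc.py -72 8
```

```text
t 10.55 radius 54.97 handle angle mod 360 (0=closed) 93.40846778535592 F [-3.  16.   4.7] z 108.0 open 0.2422947833379581 tau6 [-0.33  0.53  1.71  0.    0.9  -0.57]
[-1, -0.86, -0.01, 0.3, -0.2, -0, 0], [-1, -1.71, -0.16, 0.3, -0.2, -0, 0], [-1, -2.53, -0.45, 0.3, -0.2, -0, 0], [-1, -3.29, -0.85, 0.3, -0.2, -0, 0], [-1, -3.98, -1.37, 0.3, -0.2, -0, 0], [-1, -4.58, -2, 0.3, -0.2, -0, 0], [-1, -5.07, -2.7, 0.3, -0.2, -0, 0], [-1, -5.45, -3.48, 0.31, -0.2, -0, 0],
```

>>> apply_moves(targets=[[[-1,-0.86,-0.01,0,-0.2,0,0],[-1,-1.71,-0.16,0,-0.2,0,0],[-1,-2.53,-0.45,0,-0.2,0,0],[-1,-3.29,-0.85,0,-0.2,0,0],[-1,-3.98,-1.37,0,-0.2,0,0],[-1,-4.58,-2,0,-0.2,0,0],[-1,-5.07,-2.7,0,-0.2,0,0],[-1,-5.45,-3.48,0,-0.2,0,0]]])

```text
clock: 11.35
eef_pos: [545.3, -183.5, 108.1]
tcp_rot: [3.14, -0.002, 0.239]
contact_force: [6.3, 1.1, -7.3]
opening: 0.241
```

```bash
python3 arc.py -30 8
```

```text
t 11.35 radius 55.03 handle angle mod 360 (0=closed) 22.65492865172405 F [ 6.3  1.1 -7.3] z 108.1 open 0.2413516660440874 tau6 [-0.33  0.45  1.86 -0.    0.84 -0.57]
[-1, -0.13, -0.34, 0.31, 0.1, -0.1, -0], [-1, -0.23, -0.68, 0.31, 0.1, -0.1, -0], [-1, -0.31, -1.03, 0.31, 0.1, -0.1, -0], [-1, -0.37, -1.39, 0.31, 0.1, -0.1, -0], [-1, -0.41, -1.75, 0.31, 0.1, -0.1, -0], [-1, -0.42, -2.11, 0.31, 0.1, -0.1, -0], [-1, -0.41, -2.46, 0.31, 0.1, -0.1, -0], [-1, -0.38, -2.82, 0.31, 0.1, -0.1, -0],
```

>>> apply_moves(targets=[[[-1,-0.13,-0.34,0,0.1,-0.1,0],[-1,-0.23,-0.68,0,0.1,-0.1,0],[-1,-0.31,-1.03,0,0.1,-0.1,0],[-1,-0.37,-1.39,0,0.1,-0.1,0],[-1,-0.41,-1.75,0,0.1,-0.1,0],[-1,-0.42,-2.11,0,0.1,-0.1,0],[-1,-0.42,-2.25,0,0.1,-0.1,0],[-1,-0.42,-2.35,0,0.1,-0.1,0]]])

```text
clock: 12.15
eef_pos: [536.0, -163.3, 108.2]
tcp_rot: [3.138, -0.001, 0.24]
contact_force: [3.4, -17.1, -9.7]
opening: 0.236
```

```bash
python3 arc.py -6 2
```

```text
t 12.15 radius 55.03 handle angle mod 360 (0=closed) 359.29799738115094 F [  3.4 -17.1  -9.7] z 108.2 open 0.2358147268329734 tau6 [-0.3   0.43  1.89 -0.    0.82 -0.53]
[-1, 0.01, -0.29, 0.32, 0.2, -0.1, 0.1], [-1, 0.04, -0.58, 0.32, 0.2, -0.1, 0.1],
```

>>> apply_moves(targets=[[[-1,0,-0.2,0,0.1,0,0],[-1,0,-0.2,0,0.1,0,0],[-1,0,-0.2,0,0.1,0,0]]])

```text
clock: 12.45
eef_pos: [536.0, -163.3, 108.2]
tcp_rot: [3.136, -0.001, 0.241]
contact_force: [3.1, -13.0, -10.3]
opening: 0.238
```

```bash
python3 arc.py -6 2
```

```text
t 12.45 radius 55.03 handle angle mod 360 (0=closed) 359.3358698886314 F [  3.1 -13.  -10.3] z 108.2 open 0.23779271210802477 tau6 [-0.3   0.43  1.89 -0.01  0.82 -0.53]
[-1, 0.01, -0.29, 0.32, 0.3, -0.1, 0.1], [-1, 0.04, -0.58, 0.32, 0.3, -0.1, 0.1],
```

Firm stop at 359.3°: the TCP did not move under a further push. Now two turns back, counter-clockwise.

```bash
sed -i 's/),105\]/),107]/' arc.py; python3 arc.py 120 8
```

```text
t 12.45 radius 55.03 handle angle mod 360 (0=closed) 359.3358698886314 F [  3.1 -13.  -10.3] z 108.2 open 0.23779271210802477 tau6 [-0.3   0.43  1.89 -0.01  0.82 -0.53]
[-1, 0.17, 1.43, 0.13, 0.3, -0.1, 0.1], [-1, 0.7, 2.76, 0.13, 0.3, -0.1, 0.1], [-1, 1.56, 3.91, 0.14, 0.3, -0.1, 0.1], [-1, 2.69, 4.8, 0.15, 0.3, -0.1, 0.1], [-1, 4.01, 5.37, 0.15, 0.3, -0.1, 0.1], [-1, 5.43, 5.57, 0.16, 0.3, -0.1, 0.1], [-1, 6.85, 5.41, 0.16, 0.3, -0.1, 0.1], [-1, 8.19, 4.87, 0.16, 0.3, -0.1, 0.1],
```

>>> apply_moves(targets=[[[-1,0.17,1.43,0.13,0.3,-0.1,0.1],[-1,0.7,2.76,0.13,0.3,-0.1,0.1],[-1,1.56,3.91,0.14,0.3,-0.1,0.1],[-1,2.69,4.8,0.15,0.3,-0.1,0.1],[-1,4.01,5.37,0.15,0.3,-0.1,0.1],[-1,5.43,5.57,0.16,0.3,-0.1,0.1],[-1,6.85,5.41,0.16,0.3,-0.1,0.1],[-1,8.19,4.87,0.16,0.3,-0.1,0.1]]])

```text
clock: 13.25
eef_pos: [627.0, -190.9, 107.9]
tcp_rot: [-3.141, 0.002, 0.239]
contact_force: [-7.0, 2.5, 9.5]
opening: 0.238
```

```bash
python3 arc.py 120 8
```

```text
t 13.25 radius 54.81 handle angle mod 360 (0=closed) 119.37028779560433 F [-7.   2.5  9.5] z 107.9 open 0.23789984638256956 tau6 [-0.3   0.55  1.67 -0.    0.92 -0.54]
[-1, 1.16, -0.85, 0.09, -0.1, 0.1, -0], [-1, 2.04, -1.97, 0.09, -0.1, 0.1, -0], [-1, 2.61, -3.3, 0.09, -0.1, 0.1, -0], [-1, 2.81, -4.72, 0.09, -0.1, 0.1, -0], [-1, 2.64, -6.14, 0.09, -0.1, 0.1, -0], [-1, 2.1, -7.47, 0.09, -0.1, 0.1, -0], [-1, 1.24, -8.62, 0.1, -0.1, 0.1, -0], [-1, 0.11, -9.51, 0.1, -0.1, 0.1, -0],
```

>>> apply_moves(targets=[[[-1,1.16,-0.85,0,-0.1,0.1,0],[-1,2.04,-1.97,0,-0.1,0.1,0],[-1,2.61,-3.3,0,-0.1,0.1,0],[-1,2.81,-4.72,0,-0.1,0.1,0],[-1,2.64,-6.14,0,-0.1,0.1,0],[-1,2.1,-7.47,0,-0.1,0.1,0],[-1,1.24,-8.62,0,-0.1,0.1,0],[-1,0.11,-9.51,0,-0.1,0.1,0]]])

```text
clock: 14.05
eef_pos: [605.1, -97.7, 108.0]
tcp_rot: [3.14, -0.001, 0.24]
contact_force: [-1.0, -13.0, -1.9]
opening: 0.236
```

```bash
python3 arc.py 120 8
```

```text
t 14.05 radius 55.46 handle angle mod 360 (0=closed) 240.01879814501282 F [ -1.  -13.   -1.9] z 108.0 open 0.23646010583802052 tau6 [-0.16  0.5   1.77 -0.    0.87 -0.4 ]
[-1, -1.35, -0.51, 0.1, 0.1, -0, 0], [-1, -2.77, -0.7, 0.1, 0.1, -0, 0], [-1, -4.2, -0.51, 0.09, 0.1, -0, 0], [-1, -5.52, 0.04, 0.09, 0.1, -0, 0], [-1, -6.66, 0.91, 0.1, 0.1, -0, 0], [-1, -7.54, 2.05, 0.1, 0.1, -0, 0], [-1, -8.09, 3.38, 0.1, 0.1, -0, 0], [-1, -8.28, 4.8, 0.1, 0.1, -0, 0],
```

>>> apply_moves(targets=[[[-1,-1.35,-0.51,0,0.1,0,0],[-1,-2.77,-0.68,0,0.1,0,0],[-1,-4.2,-0.5,0,0.1,0,0],[-1,-5.52,0.04,0,0.1,0,0],[-1,-6.66,0.91,0,0.1,0,0],[-1,-7.54,2.05,0,0.1,0,0],[-1,-8.09,3.38,0,0.1,0,0],[-1,-8.28,4.8,0,0.1,0,0]]])

```text
clock: 14.85
eef_pos: [536.1, -164.5, 108.1]
tcp_rot: [-3.141, -0.002, 0.239]
contact_force: [8.9, 5.7, -6.3]
opening: 0.241
```

```bash
python3 arc.py 120 8
```

```text
t 14.85 radius 55.23 handle angle mod 360 (0=closed) 0.5880911231914752 F [ 8.9  5.7 -6.3] z 108.1 open 0.24083515797114594 tau6 [-0.3   0.43  1.89  0.    0.82 -0.54]
[-1, 0.22, 1.42, 0.11, -0, -0.1, 0], [-1, 0.79, 2.74, 0.11, -0, -0.1, 0], [-1, 1.67, 3.87, 0.11, -0, -0.1, 0], [-1, 2.82, 4.74, 0.11, -0, -0.1, 0], [-1, 4.15, 5.27, 0.12, -0, -0.1, 0], [-1, 5.58, 5.44, 0.12, -0, -0.1, 0], [-1, 7, 5.24, 0.12, -0, -0.1, 0], [-1, 8.32, 4.68, 0.12, -0, -0.1, 0],
```

One full turn done. Second turn.

>>> apply_moves(targets=[[[-1,0.22,1.42,0,0,-0.1,0],[-1,0.79,2.74,0,0,-0.1,0],[-1,1.67,3.87,0,0,-0.1,0],[-1,2.82,4.74,0,0,-0.1,0],[-1,4.15,5.27,0,0,-0.1,0],[-1,5.58,5.44,0,0,-0.1,0],[-1,7,5.24,0,0,-0.1,0],[-1,8.32,4.68,0,0,-0.1,0]]])

```text
clock: 15.65
eef_pos: [627.2, -190.7, 108.0]
tcp_rot: [-3.14, 0.003, 0.239]
contact_force: [-6.2, 2.3, 4.9]
opening: 0.239
```

```bash
python3 arc.py 120 8
```

```text
t 15.65 radius 54.79 handle angle mod 360 (0=closed) 119.68511448872681 F [-6.2  2.3  4.9] z 108.0 open 0.238531731776604 tau6 [-0.3   0.55  1.67  0.    0.92 -0.54]
[-1, 1.15, -0.85, 0.09, -0.1, 0.2, -0], [-1, 2.03, -1.99, 0.09, -0.1, 0.2, -0], [-1, 2.59, -3.31, 0.09, -0.1, 0.2, -0], [-1, 2.78, -4.73, 0.1, -0.1, 0.2, -0], [-1, 2.6, -6.16, 0.1, -0.1, 0.2, -0], [-1, 2.06, -7.48, 0.1, -0.1, 0.2, -0], [-1, 1.19, -8.63, 0.11, -0.1, 0.2, -0], [-1, 0.06, -9.51, 0.11, -0.1, 0.2, -0],
```

>>> apply_moves(targets=[[[-1,1.15,-0.85,0,-0.1,0.2,0],[-1,2.03,-1.99,0,-0.1,0.2,0],[-1,2.59,-3.31,0,-0.1,0.2,0],[-1,2.78,-4.73,0,-0.1,0.2,0],[-1,2.6,-6.16,0,-0.1,0.2,0],[-1,2.06,-7.48,0,-0.1,0.2,0],[-1,1.19,-8.61,0,-0.1,0.2,0],[-1,0.06,-9.48,0,-0.1,0.2,0]]])

```text
clock: 16.45
eef_pos: [605.3, -97.8, 108.1]
tcp_rot: [3.141, -0.002, 0.239]
contact_force: [0.6, -9.2, -2.4]
opening: 0.236
```

```bash
python3 arc.py 105 7
```

```text
t 16.45 radius 55.4 handle angle mod 360 (0=closed) 239.79574088928706 F [ 0.6 -9.2 -2.4] z 108.1 open 0.23555648769001153 tau6 [-0.16  0.5   1.77 -0.    0.87 -0.4 ]
[-1, -1.34, -0.52, 0.1, 0.1, -0.1, -0], [-1, -2.77, -0.71, 0.1, 0.1, -0.1, -0], [-1, -4.19, -0.53, 0.1, 0.1, -0.1, -0], [-1, -5.52, 0.01, 0.09, 0.1, -0.1, -0], [-1, -6.66, 0.88, 0.09, 0.1, -0.1, -0], [-1, -7.54, 2.02, 0.09, 0.1, -0.1, -0], [-1, -8.09, 3.35, 0.09, 0.1, -0.1, -0],
```

>>> apply_moves(targets=[[[-1,-1.34,-0.52,0,0.1,-0.1,0],[-1,-2.77,-0.69,0,0.1,-0.1,0],[-1,-4.19,-0.51,0,0.1,-0.1,0],[-1,-5.52,0.01,0,0.1,-0.1,0],[-1,-6.66,0.88,0,0.1,-0.1,0],[-1,-7.54,2.02,0,0.1,-0.1,0],[-1,-8.09,3.35,0,0.1,-0.1,0],[-1,-8.09,3.35,0,0.1,-0.1,0]]])

```text
clock: 17.25
eef_pos: [534.5, -151.8, 108.0]
tcp_rot: [-3.141, -0.0, 0.238]
contact_force: [1.3, -2.4, 1.0]
opening: 0.237
```

```bash
python3 arc.py 16 4
python3 - <<'E'
from h import *
from rig import r
s=r.sense(); print(move(s,[536.0,-163.3,108.1],np.radians(13.7)))
E
```

```text
t 17.25 radius 55.14 handle angle mod 360 (0=closed) 347.1906023966064 F [ 1.3 -2.4  1. ] z 108.0 open 0.2366202951279357 tau6 [-0.28  0.42  1.9   0.    0.82 -0.52]
[-1, -0.06, 0.38, 0.1, -0, -0, -0.1], [-1, -0.1, 0.76, 0.1, -0, -0, -0.1], [-1, -0.12, 1.14, 0.1, -0, -0, -0.1], [-1, -0.11, 1.53, 0.1, -0, -0, -0.1], (array([-0.12,  1.16, -0.01]), array([-0. , -0. , -0.1]))
```

>>> apply_moves(targets=[[[-1,-0.06,0.4,0,0,0,0],[-1,-0.1,0.8,0,0,0,0],[-1,-0.12,1.1,0,0,0,0],[-1,-0.12,1.18,0,0,0,0],[-1,-0.12,1.18,0,0,0,0],[-1,-0.12,1.18,0,0,0,0]]])

```text
clock: 17.85
eef_pos: [536.0, -163.6, 108.0]
tcp_rot: [3.141, 0.0, 0.238]
contact_force: [-0.2, -0.5, 2.5]
opening: 0.236
```

```bash
python3 arc.py 1 1
python3 - <<'E'
from h import *
from rig import r
s=r.sense(); f=r.grab_frame("scene"); g=r.grab_frame("wrist"); pickle.dump((f,g,s),open("end.pkl","wb"))
a=cv2.resize(f["pixels"][165:275,120:400],(800,314),interpolation=cv2.INTER_CUBIC)
b=cv2.resize(g["pixels"][:,:],(380,285)); c=np.zeros((600,800,3),np.uint8); c[:314]=a; c[315:,:380]=b
b=cv2.resize(g["pixels"][180:330,190:400],(399,285)); c[315:,400:799]=b
cv2.imwrite("pics/end.png",c[:,:,::-1])
E
```

```text
t 17.85 radius 55.11 handle angle mod 360 (0=closed) 359.60836952690363 F [-0.2 -0.5  2.5] z 108.0 open 0.23601589809262 tau6 [-0.3   0.43  1.89 -0.    0.83 -0.54]
[-1, 0.01, 0.1, 0.1, 0, 0, -0.1],
```

View pics/end.png

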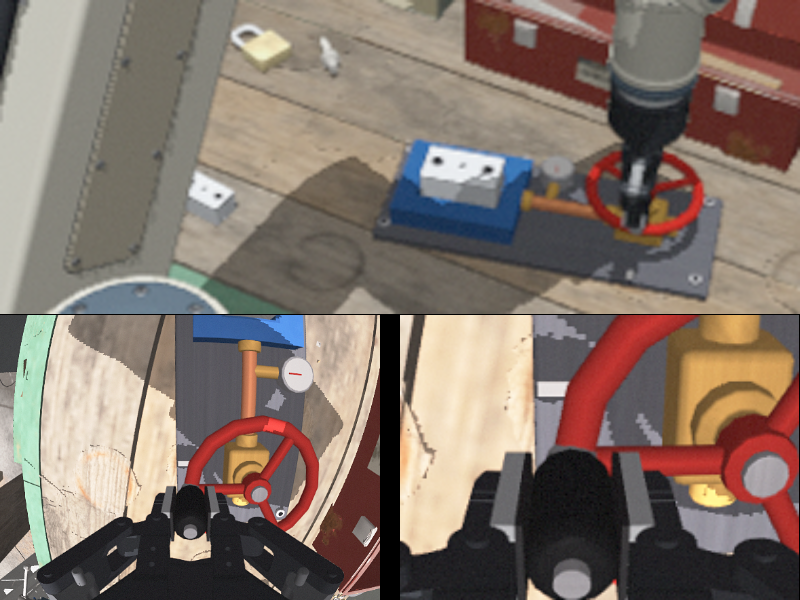

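The scene crop shows the block seated, and the padlock and plug untouched. The wrist view shows the handle between the pads, with the white mark at full-frame px (269,218). I'll check the mark, the spoke and the block numerically.

Run:
```python
from h import *
f,g,s=pickle.load(open("end.pkl","rb"))
m=wcast(g,s,[269,218],12)[0]; hub=np.array([589.6,-150.9])
t=wcast(g,s,[190+173/1.9,180+265/1.9],125)[0]
for n,p in(("mark",m),("handle top",t)):
    v=p-hub; print(n,p,np.linalg.norm(v),np.degrees(np.arctan2(v[1],v[0]))%360-193.7)
h2=wcast(g,s,[190+372/1.9,180+160/1.9],84)[0]; print("hub seen",h2, "angle hub->handle top",np.degrees(np.arctan2(*(t-h2)[::-1]))%360-193.7)
a=pickle.load(open("scene0.pkl","rb"))["pixels"]; d=np.abs(a.astype(int)-f["pixels"]).max(2)
print("bearing/padlock diff",np.median(d[308:332,394:420]),np.median(d[172:192,200:242]))
```

```text
mark [ 527.97267422 -166.53919696] 63.58074995224943 0.5393879799435126
handle top [ 536.52432391 -166.37963943] 55.28694809294511 2.559442535083889
hub seen [ 590.42137238 -150.92097851] angle hub->handle top 2.303861281727677
bearing/padlock diff 3.0 3.0
```

Run:
```python
from h import *
f,g,s=pickle.load(open("end.pkl","rb")); f3,s3=pickle.load(open("w3.pkl","rb"))
def spoke(g,s,ang,sd=range(-30,31)):
    # red centroid across the handle spoke, sampled on plane z=72 around hub between r 22 and 40
    hsv=cv2.cvtColor(g["pixels"],cv2.COLOR_RGB2HSV); m=(cv2.inRange(hsv,(0,130,60),(7,255,255))|cv2.inRange(hsv,(173,130,60),(180,255,255)))>0
    yy,xx=np.nonzero(m); W=wcast(g,s,np.c_[xx,yy],72)-[589.6,-150.9]
    rr=np.linalg.norm(W,axis=1); a=(np.degrees(np.arctan2(W[:,1],W[:,0]))-193.7-ang+180)%360-180
    k=(rr>22)&(rr<44)&(np.abs(a)<30); P=W[k]
    vx,vy,x0,y0=cv2.fitLine(P.astype(np.float32),cv2.DIST_HUBER,0,.01,.01).ravel()
    return k.sum(),"mean angle",(ang+np.median(a[k])).round(2),"line dir",((np.degrees(np.arctan2(vy,vx))-193.7)%180).round(2),"offset",round(float(vx*y0-vy*x0),2)
print("end",spoke(g,s,0)); print("before grip",spoke(f3,s3,184))
```

```text
end (np.int64(399), 'mean angle', np.float64(-0.25), 'line dir', np.float32(162.97), 'offset', -8.71)
before grip (np.int64(214), 'mean angle', np.float64(181.44), 'line dir', np.float32(3.1), 'offset', -0.83)
```

The stop-referenced TCP angle agrees to 0.3°, and the spoke and mark agree to within about 1°. Handing in.

```bash
python3 -c "
from rig import r
s=r.sense(); print(s['clock'],s['eef_pos'],s['contact_force'],s['opening']); print(r.sign_off())"
```

```text
17.95 [ 535.98908292 -163.57092075  108.01379703] [-1.05270885 -0.80072004  1.09624611] 0.23813712142229548
the job is handed in; nothing more can be done
None
```

I seated the middle-sized block in the blue pocket and released it. I then closed the valve against its stop, backed it off two full turns, and handed in at 18 s with the handle still gripped. The hand-in gives no verdict, so these are my own last checks.

- **Block:** it is centred in the pocket to within about 1 mm and parallel to the pocket. It touched the floor at the expected height.
- **Stop:** the wheel did not move under further pushes. Forces on the tool were about 13–17 N there.
- **Setting:** after two turns the tool is 0.3° from where it read at the stop. The forces at rest are about 1 N per axis.
- **Against the camera:** the white mark and the wheel spoke agree with that to within about 1°. The spoke reading was partly blocked by a finger, and a line fitted along the spoke was unusable.
- **One check disagreed:** the top of the handle, seen by the wrist camera, reads about 2.5° further open. I put that down to parallax on the pin top, so I did not correct for it.
- **Bystanders:** the pictures show the padlock, spark plug and bearing where they were. The plug I checked only by eye.

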